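Load the vial mixer and set its stiff timer knob

ROBOT

A 6-joint arm with a two-finger parallel gripper is mounted at the origin on the work surface. World frame = base frame: x ahead of the robot, y to its left, z up, the work surface at z = 0. Lengths are in mm, angles in rad, forces in N, time in s.
With the tool pointing down it reaches from about 350 to 775 mm from the base axis. Payload 7.3 kg.
Tool frame: the origin (TCP) lies at the very end of the fingers, on their centre line; the grasp point (between the pads) lies 19 mm behind it; z points along the fingers, y is the line along which they close (so a half turn about z gives the same grasp; the last joint's range is limited). The gripper opens to 92 mm and grips with 3 to 60 N. Pads are 19 mm wide; open, the fingers measure 130 mm over their backs; the gripper's body (75 mm by 190 mm) begins 47 mm behind the grasp point.
Start: joints at [1.01, 0.342, 1.524, -0, 1.275, -0.146], TCP at [211.567, 480.504, 226.741] pointing down, gripper open.
Joint ranges: [-2.53, 2.53], [-0.77, 2.02], [0.04, 2.7], [-1, 4.14], [0.28, 2.66], [-3.11, 3.11]. Speed limits (rad/s): [2.57, 2.57, 3.14, 3.14, 3.14, 3.14].

INTERFACE

Orientations are given as [roll, pitch, yaw] about the fixed x, y, z axes, in that order (R = Rz(yaw) Ry(pitch) Rx(roll)).
In Python, from plant import get_obs, vision, workorder gives the robot as it stands.
- The arm moves only by the shell command python3 -m pendant 'ROWS' [OPENING]. ROWS is a JSON object of lists of equal length, an entry for each row: "dp": the shift along the tool's x, y, z in m, a list of three; "rotation": the turn, a rotation vector about the tool's x, y, z in rad, a list of three. A call has 1 to 8 rows; each row is the pose to reach, as a shift and turn from the pose commanded when the call began, along the tool's axes at that moment; what a row does not reach only later rows make up. A row lasts 1/8 s, in which the tool goes at most 62.5 mm and 10.7 degrees, less where a joint would pass 70% of its speed; a pose out of reach is approached as far as the arm can. A call with a gripper value outside its range is refused whole. OPENING is the finger opening in m, from 0 to 0.0918, set as the call begins (- or left out, the last holds). The fingers move at their own pace and stop on an object; the grip force is fixed at half the most. Time passes only in rows, so rows that repeat a pose let the fingers close. It gives the time, the measured TCP pose, the force, the opening and the grip force at its end, in the units of the state.
- get_obs(): the state, without advancing time (a new reading comes with each control period).
- vision.capture(name): name is "scene" or "top" or "wrist"; returns a dict with "pixels" (384x512x3 uint8, red, green, blue), "vfov" (degrees; the focal length in pixels is half the picture's height over the tangent of half this angle, whatever the lens; pixels are square), "cx", "cy" (the principal point, pixels), "pose" (4x4, takes a point from camera to world coordinates); the wrist camera has in their place "T_tool_cam" (4x4, takes a point from camera to tool coordinates, whose origin is the TCP and whose axes are the flange's). Camera axes: x right, y up, looking along -z (the intrinsics and any distortion apply to the point x, -y, -z); pixel columns grow to the right and rows downward; lengths in mm; the calibration is good to about 2 mm. A picture is of the moment at which its call begins: read the wrist's pose just before it. There is no depth.
- workorder.close_job(): hands the job in; it is judged then, once.
The state is a dict: "time": time; "joint_positions": joint angles; "dq": joint speeds; "tau": joint torques, N m; "tool_pos": TCP position; "tcp_rot": TCP orientation; "contact_force": force on the tool from outside, world axes, zero at the start; "moment": the same for the moment, N m; "grip_width": finger opening in mm; "finger_force": force on a finger pad.
Only numpy, scipy, OpenCV 4.12 (cv2) and the standard library are available. Lean on these libraries where they do the work, as an engineer would, in place of code of your own. Each camera call takes 0.05 s, during which the arm holds its last target. There are 200 camera calls.

TASK

Of the three capped amber containers, stand the middle-sized vial upright and fully down in the round well of the little white mixer and let go of it. Then turn the mixer's stiff black timer knob clockwise until its nose points at the run rib, and let go: the mixer only stands loose on the bench, so keep pressing down on the knob while you turn, firmly enough that the mixer neither twists nor slides away, but never so hard that you load the bench with more than about 25 N. Leave the other things on the bench where they are.

Things in the scene. Friction and masses are not known exactly. Their poses are not given: they have to be found in the camera images.
- mixer: Small loose vial mixer: white case 90 (its x) by 140 (its y) mm, flat top 60 mm above the bench, about 0.33 kg, on four small smooth feet (x +-32, y +-52 mm) that slide easily (friction about 0.3 to 0.5). Origin at the centre of its underside, z up. The vial well is in the left half of the top (+y), the timer knob in the right half, on an axis 36 mm to -y and 6 mm to -x of the centre.
- well_mouth (a point): Centre of the round mouth of the vial well, at the top of the case (60 mm above the bench). The well is 31 mm in diameter with a 2 mm chamfer and 30 mm deep.
- well_floor (a point): Centre of the well's floor, 30 mm below the mouth, 30 mm above the bench.
- case_corner (a point): The far left top corner of the mixer's case (+45, +70, 60 mm in the mixer's frame): shows whether the mixer has slid or twisted.
- run_rib (a point): Middle of the run rib: a straight raised black mark (14 by 5 mm) on the case top, 40 mm from the knob's axis on its +x side, pointing away from that axis. The off mark is a round black dot (6 mm) on the side of the knob towards the well.
- knob_grip (a point): On the knob's axis, 28 mm above the case top. The knob is a black round skirt (54 mm across, upper face 9 mm above the case top) with a grip bar 44 long, 12 wide, its top 35 mm above the case. The frame turns with the knob: x runs along the bar towards the small nose on the skirt's rim, z up. Fingers straddling the bar can bear with their tips on the skirt, 19 mm below knob_grip.
- timer (a joint): Turn of the knob on the mixer, rad, growing clockwise from above: 0 = nose at the off dot, 1.2 = nose at the run rib, stop at 2.4; starts at 0 to 0.25; stays where left. Dry friction 0.17 N m, more than the mixer's weight can hold: unpressed, the whole mixer spins with the knob. It takes a steady downward push of about 7 to 12 N to hold it; 14 to 18 N is safe.
- vial: The middle-sized capped container, loose: amber body 27 mm across, white cap 28 mm across over the upper 26 mm, 70 mm tall in all, 0.05 kg. Origin at the centre of its underside, z up. Seated in the well it stands 40 mm out of the case, so its cap is clear above the top.
- slim_vial: Bystander, loose: slim capped vial, 20 mm across, 90 mm tall. Origin at its underside.
- jar: Bystander, loose: squat capped jar, 46 mm across, 46 mm tall. Origin at its underside.
- petri: Bystander, loose: clear covered dish, 92 mm across, 25 mm tall. Origin at its underside.
- beaker: Bystander, loose: empty glass beaker, 72 mm across, 90 mm tall. Origin at its underside.
- slide_box: Bystander, loose: flat grey box, 80 by 100 by 30 mm. Origin at its underside.
- table: The bench: its dark top is the work surface, z = 0.
There are look-alikes about, which are no part of the job. Several things have the shape of the mixer; the one meant has the colours described above.

How it is judged:
By the outcome, as a careful person would: the job done as asked, in the order asked, and still so for the second after the job is handed in, with the robot touching nothing.
It also fails if it takes over 64 s, if anything falls off the work surface, if the arm or the gripper's body presses on something with over 40 N, if the wrist force passes 120 N, or if a joint passes its speed limit or range.

## Working session

There is one attempt and no reset: what is moved stays moved. The work goes in short steps, Python scripts to look and compute and a shell command to move; the robot and the scene stay as the last step left them, time stands still between calls to the robot, and variables do not carry over. Pictures are saved under pics/ and viewed, at most 10 in all, crops included, and the job is handed in when it is done.

```bash
ls; mkdir -p pics; python3 - <<'E'
from plant import get_obs, vision
import cv2
for n in ("scene","top"):
    c=vision.capture(n); print(n,{k:v for k,v in c.items() if k!="pixels"})
    cv2.imwrite(f"pics/{n}0.png",cv2.resize(c["pixels"][:,:,::-1],(800,600),interpolation=cv2.INTER_CUBIC))
print(get_obs())
w=vision.capture("wrist");print({k:v for k,v in w.items() if k!="pixels"})
E
```

```text
pics
scene {'vfov': 52.165038214954684, 'cx': 255.9267602631352, 'cy': 195.79703451337494, 'pose': array([[-7.68603162e-01, -4.08990722e-01,  4.91910327e-01,
         1.09315652e+03],
       [ 6.39725344e-01, -4.90404368e-01,  5.91823487e-01,
         5.59459790e+02],
       [-8.15342011e-04,  7.69564906e-01,  6.38568078e-01,
         7.08016536e+02],
       [ 0.00000000e+00,  0.00000000e+00,  0.00000000e+00,
         1.00000000e+00]])}
top {'vfov': 56.20197760258836, 'cx': 251.1900382849663, 'cy': 188.65579386488412, 'pose': array([[-9.82054947e-03,  9.80142831e-01, -1.98049458e-01,
         4.36073098e+02],
       [-9.99920598e-01, -1.11897499e-02, -5.79543852e-03,
        -1.83617720e+01],
       [-7.89648143e-03,  1.97976818e-01,  9.80174895e-01,
         9.08642344e+02],
       [ 0.00000000e+00,  0.00000000e+00,  0.00000000e+00,
         1.00000000e+00]])}
{'time': 0.1, 'joint_positions': array([ 1.01000966e+00,  3.42663524e-01,  1.52490365e+00, -7.70275595e-06,
        1.27538314e+00, -1.45986028e-01]), 'dq': array([-0.00030072, -0.00175988, -0.00144671, -0.00060572,  0.0009518
[... 194 characters left out ...]
 , 226.11524201]), 'tcp_rot': array([-3.14024836e+00, -1.90208567e-04,  2.72679414e+00]), 'contact_force': array([-0.45051839,  0.51779341,  0.32169026]), 'moment': array([-0.00014457,  0.01271162,  0.01095385]), 'finger_force': 0.0, 'grip_width': 91.7181357395304}
{'vfov': 64.3901437117766, 'cx': 252.71428386904896, 'cy': 185.96507778704822, 'T_tool_cam': array([[ 5.05560449e-04,  9.53812148e-01,  3.00403282e-01,
         8.21334342e+01],
       [ 9.99999721e-01, -6.47374012e-04,  3.72542165e-04,
         4.45071141e-01],
       [ 5.49808520e-04,  3.00403010e-01, -9.53812209e-01,
        -1.57735263e+02],
       [ 0.00000000e+00,  0.00000000e+00,  0.00000000e+00,
         1.00000000e+00]])}
```

View pics/top0.png

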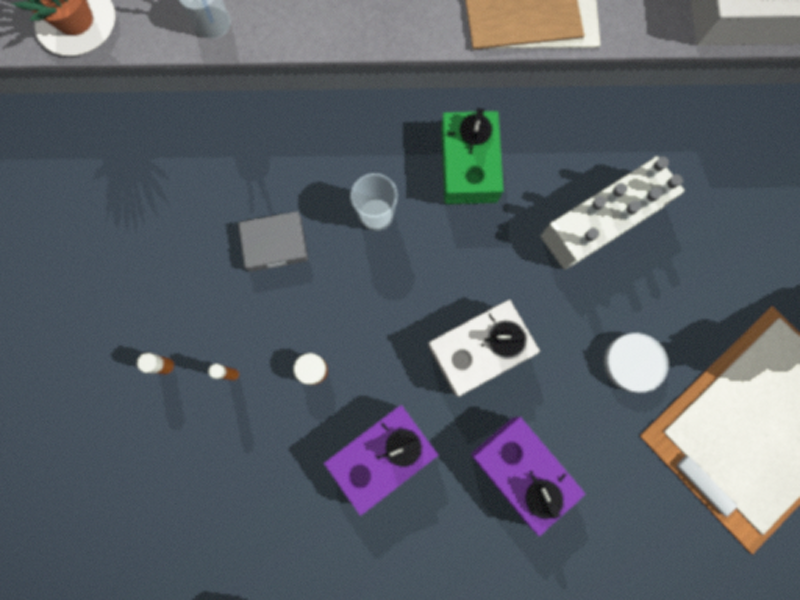

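View pics/scene0.png

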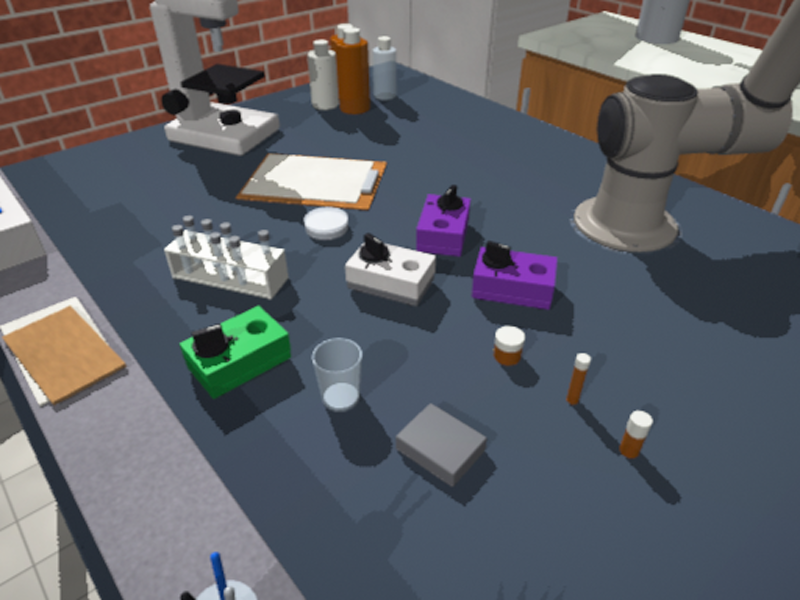

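The top view (800x600) shows the white mixer at (484,347) with its well at (461,359) and knob at (507,339). The vial's cap is at (150,363), the slim vial at (217,372) and the jar at (310,368). I'll enlarge the mixer and the vial.

```bash
cat > h.py <<'E'
import numpy as np, cv2
from plant import get_obs, vision
from scipy.spatial.transform import Rotation as R
def pose_tool(o):
    T=np.eye(4);T[:3,:3]=R.from_euler('xyz',o["tcp_rot"]).as_matrix();T[:3,3]=o["tool_pos"];return T
def cam(name):
    o=get_obs();c=vision.capture(name)
    if name=="wrist": c["pose"]=pose_tool(o)@c["T_tool_cam"]
    return c
def ray(c,u,v):
    f=192/np.tan(np.radians(c["vfov"]/2))
    return c["pose"][:3,:3]@np.array([(u-c["cx"])/f,-(v-c["cy"])/f,-1.])
def at_z(c,u,v,z):
    d=ray(c,u,v);p=c["pose"][:3,3];return p+d*(z-p[2])/d[2]
def proj(c,P):
    f=192/np.tan(np.radians(c["vfov"]/2))
    q=c["pose"][:3,:3].T@(np.asarray(P,float)-c["pose"][:3,3]);return np.array([c["cx"]-f*q[0]/q[2],c["cy"]+f*q[1]/q[2]])
def crop(c,x,y,w,h,s):
    return cv2.resize(np.ascontiguousarray(c["pixels"][y:y+h,x:x+w,::-1]),(w*s,h*s),interpolation=cv2.INTER_CUBIC)
E
python3 - <<'E'
from h import *
c=cam("top");s=cam("scene")
a=crop(c,265,185,90,75,5); b=crop(c,75,215,64,60,5); d=crop(s,215,140,72,60,5); e=crop(s,350,215,78,84,4)
im=np.zeros((600,800,3),np.uint8)
im[:300,:360]=d[:300]; im[:300,450-0:770]=b[:300]
im[300:,:450]=a[:300]; im[300:,460:772]=e[:300]
cv2.imwrite("pics/c1.png",im)
E
```

```text
(no output)
```

View pics/c1.png

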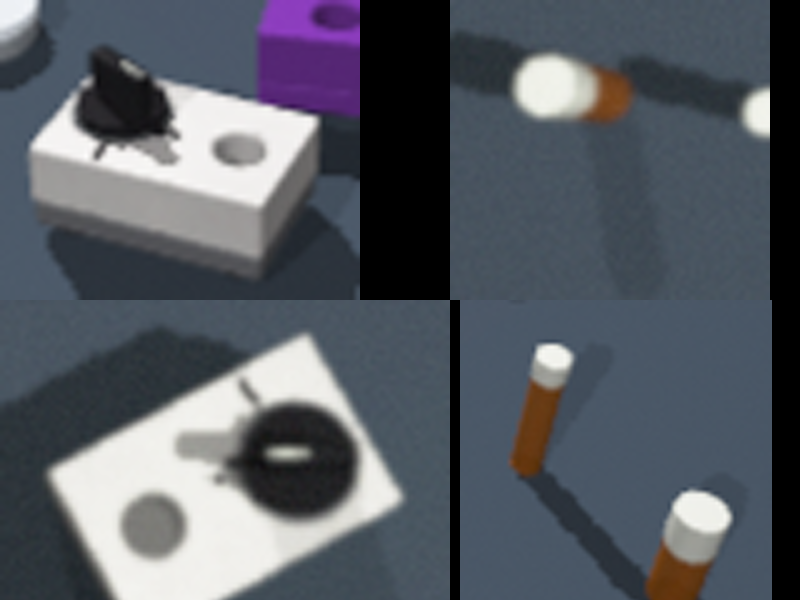

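The crop shows the cap's top centre at (548,85) and, in the mixer's crop, the far left corner at (48,472), the far right at (308,333), the near right at (403,497), the well at (153,526), the skirt at (299,461), the rib at (250,391), the dot at (218,478) and the nose at about (225,462).

```bash
python3 - <<'E'
from h import *
c=cam("top");s=cam("scene")
A=lambda x,y,z:at_z(c,265+(x+.5)/5-.5,185+(y-300+.5)/5-.5,z)
P={k:A(*v) for k,v in dict(fl=(48,472,60),fr=(308,333,60),nr=(403,497,60),well=(153,526,60),skirt=(299,461,69),rib=(250,391,60),dot=(218,478,60),nose=(225,462,67),barL=(265,453,95),barR=(312,453,95)).items()}
for k,v in P.items(): print(k,v.round(1))
print("len",np.linalg.norm(P['fl']-P['fr']),np.linalg.norm(P['nr']-P['fr']),"rib-knob",np.linalg.norm((P['rib']-P['skirt'])[:2]),'well-knob',P['well']-P['skirt'])
yv=P['fl']-P['fr'];print("yaw",np.degrees(np.arctan2(yv[1],yv[0]))-90)
xv=P['fr']-P['nr'];print("yaw2",np.degrees(np.arctan2(xv[1],xv[0])), 'center',(P['fl']+P['nr'])/2)
k=P['skirt']
for n in('rib','dot','nose'):
  d=P[n]-k;print(n,np.degrees(np.arctan2(d[1],d[0])))
print("vial top",at_z(c,75+98.5/5-.5,215+85.5/5-.5,70),"scene",at_z(s,350+240.5/4-.5,215+212.5/4-.5,70))
# scene: well (240,150), mixer corners
B=lambda x,y,z:at_z(s,215+(x+.5)/5-.5,140+(y+.5)/5-.5,z)
print("scene well",B(240,150,60),"fl?",B(265,207,60),"nl",B(319,122,60),"fr",B(32,150,60))
E
```

```text
fl [533.7 -67.1  60. ]
fr [ 599.3 -193.3   60. ]
nr [ 520.1 -234.    60. ]
well [ 507.7 -115.8   60. ]
skirt [ 536.5 -184.2   69. ]
rib [ 571.4 -164.3   60. ]
dot [ 530.  -147.3   60. ]
nose [ 536.7 -149.8   67. ]
barL [ 537.2 -163.8   95. ]
barR [ 537.  -185.1   95. ]
len 142.27998034946054 89.02998446321064 rib-knob 40.1272376853959 well-knob [-28.86724274  68.3035586   -9.        ]
yaw 27.449920598343056
yaw2 27.182538907128286 center [ 526.86775281 -150.53865215   60.        ]
rib 29.703954822160405
dot 100.11946703691905
nose 89.7628517322041
vial top [507.56285258 353.6081197   70.        ] scene [505.55386041 353.83108849  70.        ]
scene well [ 505.70328276 -117.81554219   60.        ] fl? [529.49068762 -69.12926885  60.        ] nl [ 453.14917327 -109.58461931   60.        ] fr [ 595.59533975 -192.80646182   60.        ]
```

```bash
cat >> h.py <<'E'
def go(x,y,z,ang=None,pose=None):
    "tool-axis shift (m) and turn about tool z to put TCP at x,y,z with closing axis at ang deg"
    o=get_obs();T=pose_tool(o);d=T[:3,:3].T@(np.array([x,y,z])-T[:3,3])/1000
    Y=T[:3,1];a=np.degrees(np.arctan2(Y[1],Y[0]))
    rz=0 if ang is None else -((ang-a+90)%180-90)
    want=np.array([0,0,-1.]);tilt=T[:3,:3].T@np.cross(T[:3,2],want)
    print("t",round(o["time"],2),"pos",o["tool_pos"].round(1),"ang",a.round(1),"dp",d.round(4),"rot",tilt.round(4),"rz rad",round(np.radians(rz),3),"F",o["contact_force"].round(1))
E
python3 -m pendant '{"dp":[[-0.05,0,0.016],[-0.1,0.001,0.032],[-0.15,0.001,0.05],[-0.2,0.002,0.066],[-0.25,0.002,0.08],[-0.3,0.003,0.1],[-0.321,0.003,0.116],[-0.321,0.003,0.116]],"rotation":[[0,0,0],[0,0,0],[0,0,0],[0,0,0],[0,0,0],[0,0,0],[0,0,0],[0,0,0]]}' 0.05
python3 -m pendant '{"dp":[[0,0,0],[0,0,0]],"rotation":[[0,0,0],[0,0,0]]}'
python3 - <<'E'
from h import *
c=cam("wrist");cv2.imwrite("pics/w1.png",cv2.resize(c["pixels"][:,:,::-1],None,fx=1.5,fy=1.5))
go(506.5,353.7,35);print("proj top",proj(c,[506.5,353.7,70])*1.5)
E
```

```text
time: 1.35
tool_pos: [506.4, 352.9, 109.0]
tcp_rot: [-3.139, -0.002, 2.725]
contact_force: [-0.2, 1.0, -0.1]
grip_width: 49.9
finger_force: 0.0
time: 1.6
tool_pos: [505.7, 355.1, 111.8]
tcp_rot: [3.14, 0.001, 2.729]
contact_force: [-0.7, 0.5, 1.0]
grip_width: 49.9
finger_force: 0.0
t 1.65 pos [505.8 354.9 111.8] ang 66.3 dp [-0.0011 -0.0009  0.0768] rot [0.0012 0.0007 0.    ] rz rad 0.0 F [-0.8 -0.2 -0.9]
proj top [376.23248066 320.62362032]
```

View pics/w1.png

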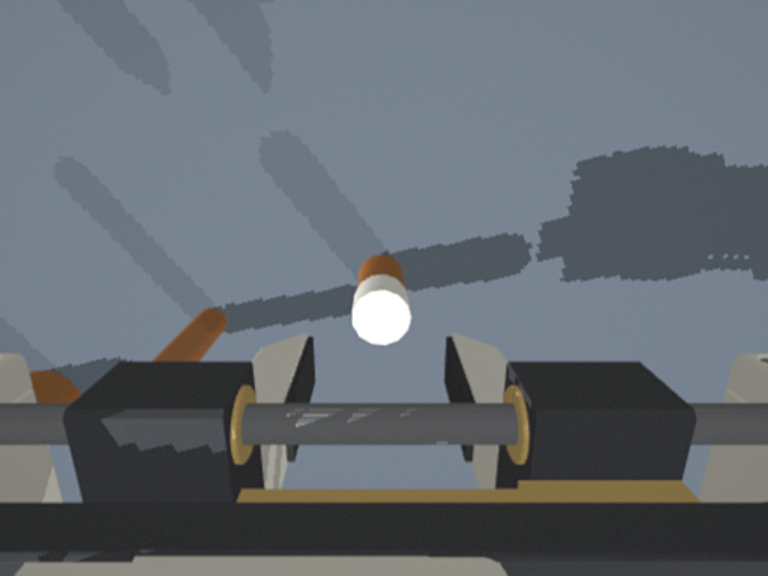

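The wrist view shows the cap centred at (381,316), between the fingertips at columns 314 and 445, so the closing line is aligned. Next: descend straight down and grip.

```bash
python3 -m pendant '{"dp":[[0,0,0.03],[0,0,0.06],[0,0,0.076],[0,0,0.076],[0,0,0.076]],"rotation":[[0,0,0],[0,0,0],[0,0,0],[0,0,0],[0,0,0]]}' 0.05
python3 -m pendant '{"dp":[[0,0,0],[0,0,0],[0,0,0],[0,0,0],[0,0,0],[0,0,0]],"rotation":[[0,0,0],[0,0,0],[0,0,0],[0,0,0],[0,0,0],[0,0,0]]}' 0.015
python3 - <<'E'
from h import *
go(506.5,-117,160,27.3)
c=cam("wrist");cv2.imwrite("pics/w2.png",c["pixels"][:,:,::-1])
E
```

```text
time: 2.28
tool_pos: [507.2, 354.5, 36.0]
tcp_rot: [3.14, 0.001, 2.727]
contact_force: [-0.2, 0.3, 0.8]
grip_width: 50.2
finger_force: 0.0
time: 3.02
tool_pos: [506.8, 354.0, 35.1]
tcp_rot: [3.141, 0.001, 2.727]
contact_force: [-0.1, -0.8, 4.2]
grip_width: 27.3
finger_force: 30.0
t 3.02 pos [506.8 354.   35.1] ang 66.2 dp [-0.1896 -0.4311 -0.125 ] rot [0.0006 0.0005 0.    ] rz rad 0.68 F [-0.1 -0.8  4.2]
```

View pics/w2.png

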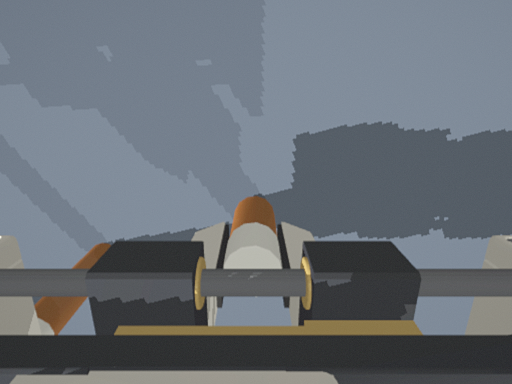

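Vial is gripped upright (27.3 mm opening, 30 N). Lift and carry it over.

```bash
python3 -m pendant '{"dp":[[0,0,-0.05],[0,0,-0.1],[-0.01,-0.023,-0.125],[-0.03,-0.069,-0.125],[-0.052,-0.118,-0.125],[-0.074,-0.168,-0.125],[-0.096,-0.218,-0.125],[-0.118,-0.268,-0.125]],"rotation":[[0,0,0],[0,0,0],[0,0,0.1],[0,0,0.22],[0,0,0.34],[0,0,0.46],[0,0,0.58],[0,0,0.68]]}'
python3 - <<'E'
from h import *
go(506.5,-117,160,27.3)
E
```

```text
time: 4.08
tool_pos: [506.1, 59.4, 159.4]
tcp_rot: [-3.141, -0.0, 2.043]
contact_force: [1.0, -0.3, -0.5]
grip_width: 27.2
finger_force: 30.0
t 4.08 pos [506.1  59.4 159.4] ang 27.1 dp [-0.1573 -0.0799 -0.0007] rot [-0.0004 -0.0004  0.    ] rz rad -0.004 F [ 1.  -0.3 -0.5]
```

```bash
python3 -m pendant '{"dp":[[-0.045,-0.023,0],[-0.09,-0.046,0],[-0.13,-0.066,0],[-0.157,-0.08,0],[-0.157,-0.08,0.02],[-0.157,-0.08,0.02]],"rotation":[[0,0,0],[0,0,0],[0,0,0],[0,0,0],[0,0,0],[0,0,0]]}'
python3 - <<'E'
from h import *
go(506.5,-117,100,27.3)
w=cam("wrist");s=cam("scene")
a=crop(s,215,130,80,65,5)[:325]
im=np.zeros((384,800,3),np.uint8);im[:325,:400]=a;im[:300,400:]=cv2.resize(w["pixels"][:,:,::-1],(400,300))
for P in([506.5,-117,60],):
    print(proj(s,P)-[215,130],proj(w,P)*400/512)
cv2.imwrite("pics/w3.png",im)
E
```

```text
time: 4.82
tool_pos: [506.1, -115.0, 138.2]
tcp_rot: [-3.139, -0.003, 2.046]
contact_force: [0.0, 0.3, -0.5]
grip_width: 27.3
finger_force: 30.0
t 4.83 pos [ 506.1 -115.   138.2] ang 27.2 dp [-0.002  -0.0004  0.0382] rot [-0.0026 -0.0032  0.    ] rz rad -0.001 F [ 0.   0.3 -0.5]
[47.57305459 39.83737722] [197.09683636 154.45110808]
```

View pics/w3.png

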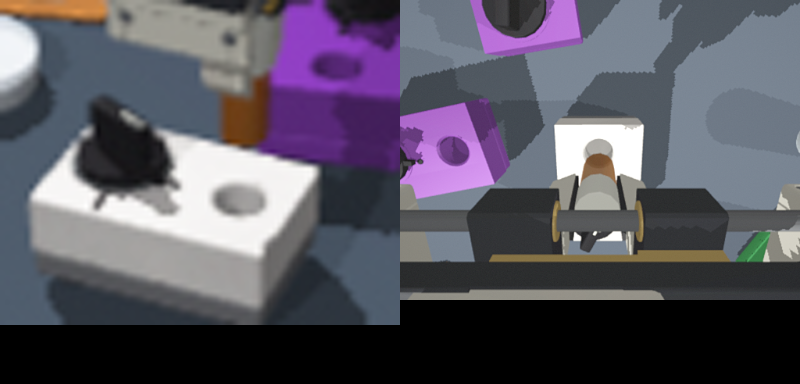

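The wrist crop shows the well's far edge at about (598,139), in line with the vial at column 597. This agrees with the projected well centre. Now descend with force checks.

```bash
python3 -m pendant '{"dp":[[-0.001,0,0.015],[-0.0025,0,0.03],[-0.0025,0,0.036],[-0.0025,0,0.042],[-0.0025,0,0.047],[-0.0025,0,0.052]],"rotation":[[0,0,0],[0,0,0],[0,0,0],[0,0,0],[0,0,0],[0,0,0]]}'
python3 - <<'E'
from h import *
go(506.5,-117,66,27.3)
E
```

```text
time: 5.68
tool_pos: [508.6, -117.4, 87.6]
tcp_rot: [3.141, 0.0, 2.047]
contact_force: [0.3, -1.4, 0.4]
grip_width: 27.3
finger_force: 30.0
t 5.67 pos [ 508.6 -117.4   87.6] ang 27.3 dp [ 0.0014 -0.0017  0.0216] rot [0.0003 0.0003 0.    ] rz rad -0.0 F [ 0.3 -1.4  0.4]
```

```bash
python3 -m pendant '{"dp":[[0,0,0.005],[0,0,0.01],[0,0,0.015],[0,0,0.019],[0,0,0.021]],"rotation":[[0,0,0],[0,0,0],[0,0,0],[0,0,0],[0,0,0]]}'
python3 - <<'E'
from h import *
go(506.5,-117,65,27.3)
E
```

```text
time: 6.3
tool_pos: [508.4, -117.3, 66.4]
tcp_rot: [-3.141, -0.0, 2.047]
contact_force: [-0.2, 0.1, -0.4]
grip_width: 27.4
finger_force: 30.0
t 6.3 pos [ 508.4 -117.3   66.4] ang 27.3 dp [ 0.0012 -0.0016  0.0014] rot [-0.0002 -0.0003  0.    ] rz rad -0.0 F [-0.2  0.1 -0.4]
```

```bash
python3 -m pendant '{"dp":[[0,0,0.001],[0,0,0.0015],[0,0,0.0015]],"rotation":[[0,0,0],[0,0,0],[0,0,0]]}'
python3 -m pendant '{"dp":[[0,0,0],[0,0,0],[0,0,0],[0,0,0]],"rotation":[[0,0,0],[0,0,0],[0,0,0],[0,0,0]]}' 0.05
python3 -m pendant '{"dp":[[0,0,-0.03],[0,0,-0.07],[0,0,-0.11],[0,0,-0.13],[0,0,-0.13]],"rotation":[[0,0,0],[0,0,0],[0,0,0],[0,0,0],[0,0,0]]}'
python3 - <<'E'
from h import *
go(538,-185,130,0)
w=cam("wrist");s=cam("scene");t=cam("top")
im=np.zeros((600,800,3),np.uint8);im[:300,:400]=crop(s,215,130,80,60,5);im[300:,:450]=crop(t,265,185,90,60,5)
im[:300,400:]=cv2.resize(w["pixels"][:,:,::-1],(400,300))
cv2.imwrite("pics/w4.png",im)
# expected cap-top centre if seated
for P in([506.5,-117,100],[508,-117,100]): print((proj(s,P)-[215,130])*5,(proj(t,P)-[265,185])*5+[0,300])
E
```

```text
time: 6.68
tool_pos: [508.6, -117.4, 65.3]
tcp_rot: [3.141, 0.0, 2.047]
contact_force: [0.0, -0.7, -1.0]
grip_width: 27.4
finger_force: 30.0
time: 7.18
tool_pos: [508.5, -117.4, 65.2]
tcp_rot: [3.141, -0.0, 2.047]
contact_force: [0.0, -0.1, 0.1]
grip_width: 49.6
finger_force: 0.0
time: 7.8
tool_pos: [509.3, -117.7, 196.6]
tcp_rot: [3.139, 0.003, 2.047]
contact_force: [-0.3, 0.1, 0.4]
grip_width: 49.9
finger_force: 0.0
t 7.8 pos [ 509.3 -117.7  196.6] ang 27.3 dp [-0.0728 -0.0055  0.0668] rot [0.0024 0.0026 0.    ] rz rad 0.476 F [-0.3  0.1  0.4]
[238.59389564 140.06651186] [163.65707565 518.94551762]
[236.51676635 141.05468854] [163.53848851 515.59331194]
```

View pics/w4.png

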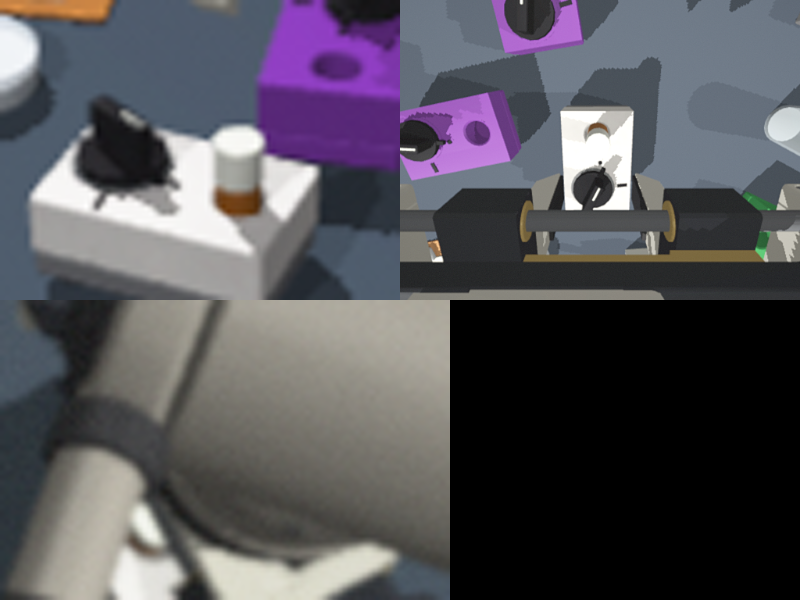

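The vial is seated: its cap top is at (239,137), against (239,140) expected. The mixer hasn't moved. Go above the knob.

```bash
python3 -m pendant '{"dp":[[-0.03,-0.002,0.01],[-0.06,-0.004,0.03],[-0.073,-0.0055,0.055],[-0.073,-0.0055,0.077],[-0.073,-0.0055,0.077],[-0.073,-0.0055,0.077]],"rotation":[[0,0,0.15],[0,0,0.32],[0,0,0.476],[0,0,0.476],[0,0,0.476],[0,0,0.476]]}' 0.04
python3 - <<'E'
from h import *
go(538,-185.2,76,0)
w=cam("wrist");cv2.imwrite("pics/w5.png",crop(w,150,130,200,130,4))
for P in([538,-185.2,95],[538,-163.2,95],[538,-207.2,95],[538,-158,69],[538,-210,69]): print(((proj(w,P)-[150,130])*4).round())
E
```

```text
time: 8.7
tool_pos: [537.2, -184.7, 118.3]
tcp_rot: [-3.141, -0.0, 1.571]
contact_force: [-0.4, 0.0, -0.2]
grip_width: 40.2
finger_force: 0.0
t 8.7 pos [ 537.2 -184.7  118.3] ang 0.0 dp [-0.0005  0.0008  0.0423] rot [-0.0001 -0.0002  0.    ] rz rad 0.0 F [-0.4  0.  -0.2]
[417. 375.]
[417. 246.]
[416. 495.]
[417. 171.]
[416. 438.]
```

View pics/w5.png

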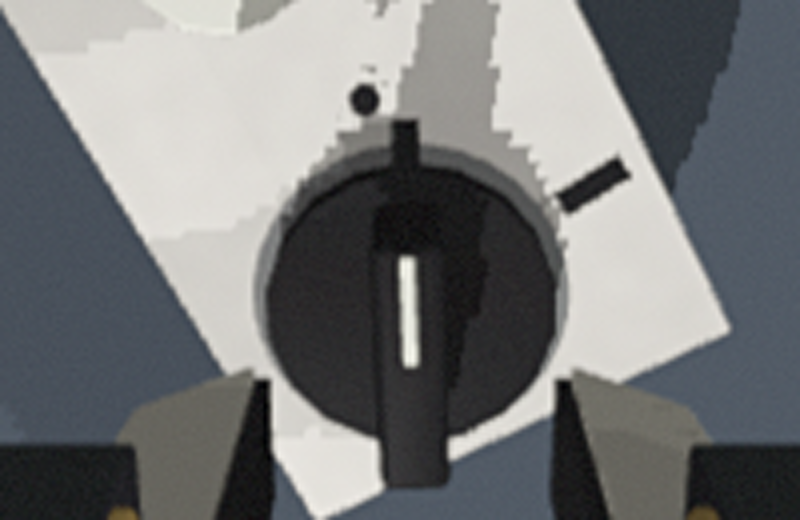

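The wrist crop shows the bar's axis at column 411, centred between the fingers (270 and 555), and the nose at (405,128). The dot is at (365,100), the rib runs from (565,205) to (625,165), and the near right corners are at (728,328) and (320,515). I'll work out the angles.

```bash
python3 - <<'E'
from h import *
c=cam("wrist")
A=lambda x,y,z:at_z(c,150+(x+.5)/4-.5,130+(y+.5)/4-.5,z)
an=lambda a,b:np.degrees(np.arctan2(*(b-a)[1::-1])).round(1)
l1,l2=A(375,255,95),A(383,480,95);r1,r2=A(440,255,95),A(448,480,95)
print("bar",an(l2,l1),an(r2,r1),"w",np.linalg.norm(l1-r1),"stripe",an(A(411,365,95),A(407,258,95)))
k=A(412,302,69);print("skirt",k, "bar c",(l1+l2+r1+r2)/4)
print("edges: x-dir right side",an(A(728,328,60),A(578,0,60))-90,"near",an(A(320,515,60),A(728,328,60)),"left",an(A(225,375,60),A(0,10,60))-90)
dot,rib=A(365,100,60),A(595,185,60);nose=A(405,128,66)
for n,p in dict(dot=dot,rib=rib,nose=nose).items(): print(n,an(k,p),np.linalg.norm((p-k)[:2]))
print("rib dir",an(A(565,205,60),A(625,165,60)))
E
```

```text
bar 91.4 92.4 w 10.227349632580617 stripe 92.0
skirt [ 537.27800247 -182.6159465    69.        ] bar c [ 537.24801787 -184.50877391   95.        ]
edges: x-dir right side 26.700000000000003 near 27.3 left 27.5
dot 103.5 36.50532171105327
rib 30.2 38.9969267472645
nose 92.3 31.7523380305196
rib dir 35.6
```

```bash
python3 -m pendant '{"dp":[[0,0,0.015],[0,0,0.03],[0,0,0.042],[0,0,0.046],[0,0,0.046]],"rotation":[[0,0,-0.035],[0,0,-0.035],[0,0,-0.035],[0,0,-0.035],[0,0,-0.035]]}'
python3 -m pendant '{"dp":[[0,0,0],[0,0,0],[0,0,0],[0,0,0],[0,0,0]],"rotation":[[0,0,0],[0,0,0],[0,0,0],[0,0,0],[0,0,0]]}' 0.005
python3 -m pendant '{"dp":[[0,0,0.001],[0,0,0.001],[0,0,0.002],[0,0,0.002]],"rotation":[[0,0,0],[0,0,0],[0,0,0],[0,0,0]]}'
```

```text
time: 9.43
tool_pos: [537.0, -184.8, 71.8]
tcp_rot: [-3.141, -0.0, 1.606]
contact_force: [0.2, 0.2, 0.7]
grip_width: 40.5
finger_force: 0.0
time: 10.05
tool_pos: [537.2, -184.8, 72.4]
tcp_rot: [3.141, 0.0, 1.606]
contact_force: [-0.3, 0.2, 2.2]
grip_width: 11.8
finger_force: 30.0
time: 10.55
tool_pos: [537.3, -184.9, 72.3]
tcp_rot: [3.14, 0.001, 1.606]
contact_force: [-3.9, 1.9, 16.6]
grip_width: 11.7
finger_force: 30.0
```

```bash
python3 -m pendant '{"dp":[[0,0,0],[0,0,0],[0,0,0],[0,0,0]],"rotation":[[0,0,0.08],[0,0,0.16],[0,0,0.25],[0,0,0.25]]}'; python3 -c "
from plant import get_obs
o=get_obs();print(o['moment'])"
```

```text
time: 11.05
tool_pos: [537.3, -184.9, 72.3]
tcp_rot: [3.14, 0.0, 1.355]
contact_force: [-5.4, 2.1, 16.8]
grip_width: 11.7
finger_force: 30.0
[ 0.2917215   1.00965247 -0.09946521]
```

```bash
cat > chk.py <<'E'
from h import *
a=cv2.imread("pics/scene0.png");b=cv2.resize(cam("scene")["pixels"][:,:,::-1],(800,600),interpolation=cv2.INTER_CUBIC)
g=lambda i:cv2.cvtColor(np.ascontiguousarray(i),cv2.COLOR_BGR2GRAY).astype(np.float32)
for n,(x,y,w,h) in dict(nearleftcorner=(395,245,50,60),rightcorner=(335,250,40,50),ref_slidebox=(395,400,95,80)).items():
    big=g(b[y-12:y+h+12,x-12:x+w+12]);t=g(a[y:y+h,x:x+w])
    r=cv2.matchTemplate(big,t,cv2.TM_CCOEFF_NORMED);_,v,_,l=cv2.minMaxLoc(r);print(n,l[0]-12,l[1]-12,round(v,3))
o=get_obs();print(o["time"],o["contact_force"].round(1),o["moment"].round(2))
E
python3 -m pendant '{"dp":[[0,-0.0006,0],[0,-0.0006,0],[0,-0.0006,0]],"rotation":[[0,0,0],[0,0,0],[0,0,0]]}'; python3 chk.py
```

```text
time: 11.42
tool_pos: [537.3, -184.9, 72.3]
tcp_rot: [3.139, 0.0, 1.356]
contact_force: [-4.2, 1.1, 15.1]
grip_width: 11.5
finger_force: 30.0
nearleftcorner 0 0 0.873
rightcorner 0 0 0.973
ref_slidebox -1 0 0.886
11.475 [-2.8  1.8 15. ] [ 0.27  0.66 -0.12]
```

```bash
python3 -m pendant '{"dp":[[0,-0.0004,0.0002],[0,-0.0004,0.0002],[0,-0.0004,0.0002],[0,-0.0004,0.0002],[0,-0.0004,0.0002],[0,-0.0004,0.0002]],"rotation":[[0,0,0.08],[0,0,0.16],[0,0,0.24],[0,0,0.32],[0,0,0.4],[0,0,0.4]]}'; python3 chk.py
```

```text
time: 12.22
tool_pos: [537.4, -185.0, 72.3]
tcp_rot: [3.138, -0.001, 0.955]
contact_force: [-1.7, 1.8, 14.8]
grip_width: 11.5
finger_force: 30.0
nearleftcorner 1 0 0.846
rightcorner 0 0 0.971
ref_slidebox -1 0 0.886
12.275 [-2.   1.3 14.6] [ 0.24  0.51 -0.09]
```

```bash
python3 -m pendant '{"dp":[[0,0,0.0001],[0,0,0.0002],[0,0,0.0002],[0,0,0.0002],[0,0,0.0002],[0,0,0.0002]],"rotation":[[0,0,0.08],[0,0,0.16],[0,0,0.24],[0,0,0.32],[0,0,0.36],[0,0,0.36]]}'; python3 chk.py
python3 - <<'E'
from h import *
w=cam("wrist");cv2.imwrite("pics/w6.png",crop(w,150,60,200,150,4))
k=[537.3,-184.8]
for a in(27,33,39):
  P=[k[0]+40*np.cos(np.radians(a)),k[1]+40*np.sin(np.radians(a)),60];print(a,((proj(w,P)-[150,60])*4).round())
E
```

```text
time: 13.02
tool_pos: [537.5, -185.0, 72.3]
tcp_rot: [3.138, -0.002, 0.596]
contact_force: [-1.0, 0.3, 15.4]
grip_width: 11.4
finger_force: 30.0
nearleftcorner 1 0 0.88
rightcorner 0 0 0.943
ref_slidebox -1 0 0.886
13.075 [-1.5  1.2 16.6] [0.22 0.54 0.03]
27 [446. 429.]
33 [416. 427.]
39 [387. 428.]
```

View pics/w6.png

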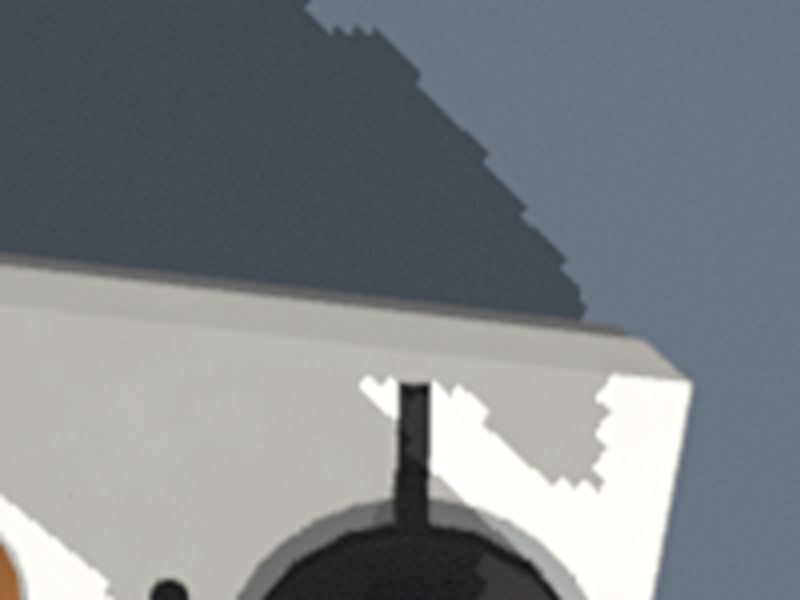

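The rib is centred at column 415 and the nose at about 411, so about 1.3° is left. Finish the turn, ease the pressure and let go.

```bash
python3 -m pendant '{"dp":[[0,0,0],[0,0,0],[0,0,0]],"rotation":[[0,0,0.02],[0,0,0.022],[0,0,0.022]]}'
python3 -c "
from plant import get_obs
print(get_obs()['moment'])"
python3 -m pendant '{"dp":[[0,0,-0.0008],[0,0,-0.0016],[0,0,-0.0016]],"rotation":[[0,0,0],[0,0,0],[0,0,0]]}'
python3 -m pendant '{"dp":[[0,0,0],[0,0,0],[0,0,0]],"rotation":[[0,0,0],[0,0,0],[0,0,0]]}' 0.034
python3 -m pendant '{"dp":[[0,0,-0.02],[0,0,-0.05],[0,0,-0.08],[0,0,-0.08],[0,0,-0.08]],"rotation":[[0,0,0],[0,0,0],[0,0,0],[0,0,0],[0,0,0]]}'
python3 chk.py
python3 - <<'E'
from h import *
w=cam("wrist");s=cam("scene")
im=np.zeros((600,800,3),np.uint8);im[:480]=crop(w,150,110,200,120,4);im[480:,:]=0
im[420:,620:]=cv2.resize(crop(s,215,130,80,80,4),(180,180))
cv2.imwrite("pics/w7.png",im)
E
```

```text
time: 13.5
tool_pos: [537.5, -185.1, 72.3]
tcp_rot: [3.138, -0.002, 0.574]
contact_force: [-0.8, 1.1, 15.9]
grip_width: 11.8
finger_force: 30.0
[0.21946887 0.59292862 0.17216067]
time: 13.88
tool_pos: [537.3, -185.1, 72.4]
tcp_rot: [3.139, -0.002, 0.574]
contact_force: [2.5, -0.4, 6.8]
grip_width: 12.0
finger_force: 30.0
time: 14.25
tool_pos: [535.7, -184.3, 70.9]
tcp_rot: [-3.14, 0.001, 0.574]
contact_force: [0.3, -0.2, -0.2]
grip_width: 33.0
finger_force: 0.0
time: 14.88
tool_pos: [535.5, -184.3, 150.5]
tcp_rot: [-3.14, 0.001, 0.574]
contact_force: [0.1, 0.3, -0.6]
grip_width: 33.9
finger_force: 0.0
nearleftcorner 0 0 0.871
rightcorner 0 0 0.988
ref_slidebox 0 0 0.917
14.925 [-0.4 -0.2 -0.4] [-0.05  0.13  0.02]
```

View pics/w7.png

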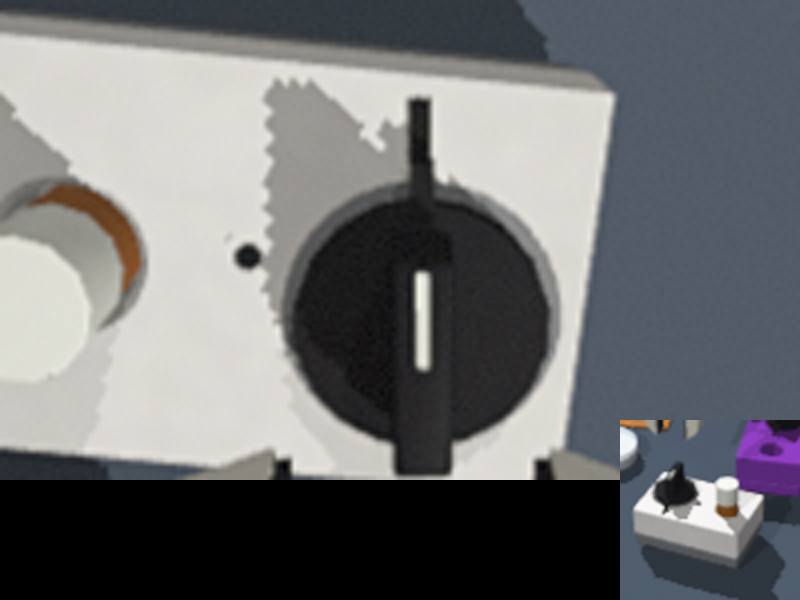

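The nose (column 423) lines up with the rib (column 420) to about 1°. The vial is seated, the mixer is in place and the gripper is clear.

```bash
python3 -c "
from plant import workorder
print(workorder.close_job())"
```

```text
the job is handed in; nothing more can be done
None
```

The job is handed in: the vial is seated upright in the mixer's well, and the timer knob's nose points at the run rib to within about 1°. The mixer did not visibly move, the largest downward push I read was about 17 N, and it took about 15 s.

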